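# Close a row of wear blocks up to the end stop and lock it with the magnetic base

## Robot

A 6-joint arm with a two-finger parallel gripper is mounted at the origin on the work surface. World frame = base frame: x ahead of the robot, y to its left, z up, the work surface at z = 0. Lengths are in m, angles in degrees, forces in N, time in s.
With the tool pointing down it reaches from about 0.4 to 0.825 m from the base axis. Payload 7 kg.
Tool frame: the origin (TCP) lies at the very end of the fingers, on their centre line; the grasp point (between the pads) lies 19 mm behind it (ctrl.grip_point_offset is the distance from the TCP to the grasp point, in m); x points along the fingers, z is the direction in which the jaws open and shut, and the axes are right-handed (so a half turn about x gives the same grasp; the last joint's range is limited). The gripper opens to 88 mm and grips with 3 to 60 N. Pads are 19 mm wide; open, the fingers measure 130 mm over their backs; the gripper's body (78 mm by 193 mm) begins 47 mm behind the grasp point.
Start: joints at [-57.347, 20.546, 0.682, 0, -70.136, -16.507], TCP at [0.188, -0.648, 0.227] pointing down, gripper open.
Joint ranges: [-176.03, 176.03], [-82.01, 121.73], [-58.28, 71.71], [-173.87, 95.51], [-174.79, -0.11], [-173.66, 173.66]. Speed limits (degrees/s): [136.94, 136.94, 172.46, 180, 180, 180].

## Interface

Orientations are given as [roll, pitch, yaw] about the fixed x, y, z axes, in that order (R = Rz(yaw) Ry(pitch) Rx(roll)).
In Python, from plant import get_obs, snapshot, calibration, close_job, ctrl gives the robot as it stands.
- The arm moves only by the tool move_arm, never from a script. Its argument "commands" is a list that holds one entry, the list of rows, each a list of 4 numbers: the shift along the tool's x, y, z in cm, then the turn about the tool's x in rad. In form: [[[dx, dy, dz, spin], ...]]. A call has 1 to 8 rows; each row shifts and turns the commanded pose from where the row before left it, along the tool's axes as they then stand; what a row does not reach is not made up. A row lasts 1/10 s, in which the tool goes at most 50 mm and 8.59 degrees, less where a joint would pass 70% of its speed; a pose out of reach is approached as far as the arm can. A call with a gripper value outside its range is refused whole. "jaw" is the finger opening in cm, from 0 to 8.76, set as the call begins (left out, the last holds). The fingers move at their own pace and stop on an object; the grip force is fixed at half the most. Time passes only in rows, so rows that do not move let the fingers close. It gives the time, the measured TCP pose, the force and the opening at its end, in the units of the state.
- get_obs(): the state, without advancing time (a new reading comes with each control period).
- snapshot(name): name is "scene" or "top" or "wrist"; returns (picture, depth): 420x560x3 uint8, red, green, blue; 420x560 float32, m along the optical axis (not along the pixel's ray), 0 where there is no reading.
- calibration(name): a dict with "mtx" (3x3 intrinsics, pixels), "T" (4x4, takes a point from camera to world coordinates); the wrist camera has in their place "tool_from_camera" (4x4, takes a point from camera to tool coordinates, whose origin is the TCP and whose axes are the tool frame's). Camera axes: x right, y up, looking along -z (the intrinsics and any distortion apply to the point x, -y, -z); pixel columns grow to the right and rows downward; lengths in m; the calibration is good to about 2 mm. A picture is of the moment at which its call begins: read the wrist's pose just before it. calibration takes no time and is no camera call.
- close_job(): hands the job in, once; it reports no verdict.
The state is a dict: "clock": time; "joint_pos": joint angles; "qvel": joint speeds; "tau": joint torques, N m; "tool_pos": TCP position; "orientation": TCP orientation; "force": force on the tool from outside, world axes, zero at the start; "moment": the same for the moment, N m; "opening": finger opening in m.
Only numpy, scipy, OpenCV 4.12 (cv2) and the standard library are available. Lean on these libraries where they do the work, as an engineer would, in place of code of your own. Each camera call takes 0.05 s, during which the arm holds its last target. There are 200 camera calls.

## Task

With the fingertips, push the small magnetic base steadily along the rail from behind, so that it drives the four bronze wear blocks ahead of it as one closed row until the first block is fully home against the end stop and no gap is left in the row. Then press the red button on top of the magnetic base all the way in, to lock the row for checking. Lift nothing, keep the fingers off the blocks' finished faces, and leave the other tools on the plate where they are.

Things in the scene. Friction and masses are not known exactly. Their poses are not given: they have to be found in the camera images.
- rail: Fixed rail on the black granite plate: bright steel bed 360 long x 70 wide x 16 high; a dark blued guide strip along each side, 10 above the bed, leaves a channel 36 wide; a dark blued end stop stands 30 above the bed at its +x end, the -x end is open. Origin: centre of the bed's underside, on the plate's top (z = 76). x axis along the rail, towards the end stop; z up.
- stop_face (a point): On the rail: the foot of the end stop's inner face, on the middle line of the channel, at the height of the bed's top (155 from the rail's origin in x, 16 up). Same axes as the rail. The first block is home when its front touches the plane x = 0 here.
- block_1: Bronze wear block with five dark graphite plugs in its top, 30 long (x, along the rail) x 34 wide (y) x 20 high, about 0.15 kg, loose, standing in the channel: the first of the row, nearest the end stop. Origin: centre of its underside. Starts 60 to 130 short of the stop. Home: 15 before stop_face.
- block_2: Second bronze wear block, the same, touching block_1 from behind (-x side). Home: 45 before stop_face.
- block_3: Third bronze wear block, the same, touching block_2 from behind. Home: 75 before stop_face.
- block_4: Fourth bronze wear block, the same, touching block_3 from behind. Home: 105 before stop_face.
- mag_base: Small chromed magnetic base, last of the row, touching block_4 from behind: 40 long (x, along the rail) x 34 wide x 38 high, about 0.26 kg, loose in the channel, magnet off, sliding freely. Origin: centre of its underside; x axis towards the end stop. Home: 140 before stop_face. Push on its rear (-x) face, clear of the guides from 10 to 38 above the bed.
- base_back (a point): On the magnetic base: middle of the rear face in width, 26 above the bed (20 behind the base's origin). Home: 160 before stop_face. Pushing the whole row takes about 3 to 10 N.
- button_top (a point): Centre of the top of the round red button (18 across) in the middle of the magnetic base's top; 47 above the bed when out, 42 when in. It stands in a flat dark collar 25 across and 2 high.
- mag_button (a joint): How far the red button is pushed in, m: 0 = out (start), 0.005 = fully in. Pushed straight down; it needs about 4 N throughout, has no return spring and stays where it is left.
- v_block: Bystander: hardened steel V-block 62 x 50 x 40 high, loose on the plate beyond the rail. Origin: centre of its underside.
- block_123: Bystander: steel setup block 76 x 51 x 25 high with eight holes, loose on the plate beyond the rail. Origin: centre of its underside.
- parallel_1: Bystander: blued steel parallel 150 long (x) x 10 x 20 high, loose on the plate on the robot's side of the rail, the one nearer the rail. Origin: centre of its underside.
- parallel_2: Bystander: second blued steel parallel, the same, farther from the rail. Origin: centre of its underside.
- dial_indicator: Bystander: dial indicator lying on its back, 58 across x 22 high, its stem to +x, a brass cap to -x. Origin: centre of its underside.
- micrometer: Bystander: outside micrometer lying flat, 150 long, 17 high. Origin: under the middle of its bow.
- cylinder_square: Bystander: polished steel cylinder 60 across x 100 high, standing upright towards the right (-y) side of the plate. Origin: centre of its underside. (Beyond it, out of the way at the plate's far right corner, stands a fixed chrome height gauge 371 high, near x = 0.8, y = -0.39.)

How it is judged:
By the outcome, as a careful person would: the job done as asked, in the order asked, and still so for the second after the job is handed in, with the robot touching nothing.
It also fails if it takes over 48 s, if anything falls off the work surface, if the arm or the gripper's body presses on something with over 40 N, if the wrist force passes 120 N, or if a joint passes its speed limit or range.

## Working session

There is one attempt and no reset: what is moved stays moved. The work goes in short steps, Python scripts to look and compute and a tool call to move; the robot and the scene stay as the last step left them, time stands still between calls to the robot, and variables do not carry over. Pictures are saved under pics/ and viewed, about 8 in all and at most 12, crops included, and the job is handed in when it is done.

Besides the shell and the picture viewer there is one more tool, called after "Emit:" as name(argument=value, ...) on one line, values as JSON. move_arm: Moves the arm, as the interface text tells. Its arguments: {"type":"object","properties":{"commands":{"type":"array"},"jaw":{"type":"number"}},"required":["commands"]}

```bash
mkdir -p pics; ls; python3 - <<'E'
from plant import *
import cv2,numpy as np
for n in("scene","top"):
    p,d=snapshot(n); cv2.imwrite(f"pics/{n}0.png",p[...,::-1]); np.savez(f"pics/{n}0.npz",p=p,d=d)
    c=calibration(n); print(n,c)
print(calibration("wrist")); print(get_obs())
a=cv2.imread("pics/scene0.png");b=cv2.imread("pics/top0.png")
E
```

```text
pics
scene {'mtx': array([[455.85272121,   0.        , 284.75359276],
       [  0.        , 455.85272121, 209.2051863 ],
       [  0.        ,   0.        ,   1.        ]]), 'T': array([[-0.82074375, -0.3226669 ,  0.47145071,  1.07033213],
       [ 0.57102341, -0.48884577,  0.65951655,  0.67945282],
       [ 0.01766252,  0.81050348,  0.58546746,  0.79317013],
       [ 0.        ,  0.        ,  0.        ,  1.        ]])}
top {'mtx': array([[525.41051807,   0.        , 269.69322028],
       [  0.        , 525.41051807, 215.24046759],
       [  0.        ,   0.        ,   1.        ]]), 'T': array([[-0.0177335 ,  0.99023638, -0.13826584,  0.39788925],
       [-0.99984165, -0.01735789,  0.003922  , -0.02824089],
       [ 0.00148371,  0.13831349,  0.99038739,  1.2824683 ],
       [ 0.        ,  0.        ,  0.        ,  1.        ]])}
{'mtx': array([[353.78326137,   0.        , 278.77413742],
       [  0.        , 353.78326137, 203.07680005],
       [  0.        ,   0.        ,   1.        ]]), 'tool_from_camera': array([[ 3.44812506e-04,  2.43990305e-01, -9.69777610e-01,
        -1.5866
[... 213 characters left out ...]
0000e+00,  0.00000000e+00,
         1.00000000e+00]])}
{'clock': 0.1, 'joint_pos': array([-5.73461866e+01,  2.05863460e+01,  6.39224588e-01, -2.01084140e-02,
       -7.01358455e+01, -1.65079377e+01]), 'qvel': array([-0.06415685, -0.14884185,  0.22399689,  0.04753831, -0.02403847,
        0.04110763]), 'tau': array([-2.32974475e-03, -5.84161341e+01,  2.93750310e+01,  7.01576516e+00,
        1.01358601e-02, -3.58158593e-05]), 'tool_pos': array([ 0.18758196, -0.64795004,  0.22572157]), 'orientation': array([  3.67367442,  89.91490597, 109.81270374]), 'force': array([-0.58633458,  0.26541008, -0.1191735 ]), 'moment': array([ 0.03441585,  0.01223252, -0.03829357]), 'opening': 0.08753763626350544}
```

View pics/top0.png

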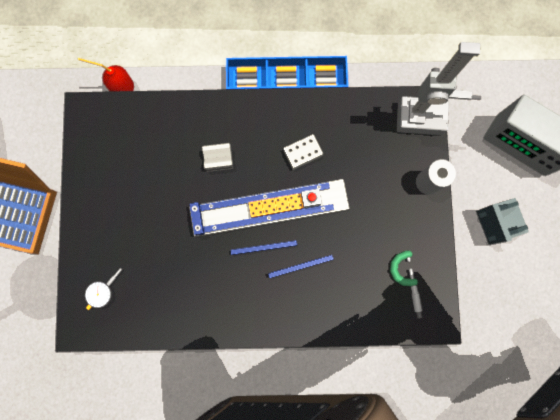

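View pics/scene0.png

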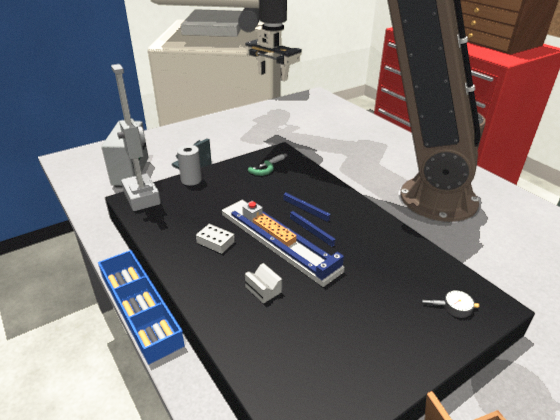

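The top view shows the rail with its end stop on the left (+y) near (195,219), its open end at (345,195), bronze blocks at (275,205) and the red button at (312,197). The scene view agrees. The way from behind the base (-y side) looks clear.

```bash
cat > h.py <<'E'
import numpy as np,cv2
from plant import *
def ray(uv,c,z,T=None):
    T=c["T"] if T is None else T; K=c["mtx"]; uv=np.atleast_2d(uv).astype(float)
    d=np.c_[(uv[:,0]-K[0,2])/K[0,0],-(uv[:,1]-K[1,2])/K[1,1],-np.ones(len(uv))]@T[:3,:3].T
    return T[:3,3]+d*((z-T[2,3])/d[:,2])[:,None]
def line(P):
    vx,vy,x,y=cv2.fitLine(P[:,:2].astype(np.float32),cv2.DIST_HUBER,0,.01,.01).ravel(); return np.degrees(np.arctan2(vy,vx))%180,x,y
E
python3 - <<'E'
from h import *
c=calibration("top"); p=np.load("pics/top0.npz")["p"]; hsv=cv2.cvtColor(p,cv2.COLOR_RGB2HSV)
roi=np.zeros(p.shape[:2],np.uint8); roi[172:242,180:356]=255
def big(lo,hi):
    m=cv2.inRange(hsv,lo,hi)&roi
    return m
red=big((0,150,90),(6,255,255))|big((174,150,90),(180,255,255)); org=big((10,120,120),(28,255,255)); blue=big((105,90,40),(130,255,255))
for n,m,z in(("red",red,.139),("org",org,.112),("blue",blue,.102)):
    pts=np.argwhere(m>0)[:,::-1]; P=ray(pts,c,z)[:,:2]
    r=cv2.minAreaRect(P.astype(np.float32)*1000); print(n,len(pts),P.mean(0).round(4),r)
    print(cv2.boxPoints(r).round(1).tolist())
    if n!="red": print(line(P))
# whole rail
m=cv2.inRange(hsv,(0,0,90),(180,255,255))&roi|blue
m=cv2.morphologyEx(m,cv2.MORPH_CLOSE,np.ones((5,5)))
cs=max(cv2.findContours(m,0,2)[0],key=cv2.contourArea); P=ray(cs[:,0],c,.094)[:,:2]
r=cv2.minAreaRect(P.astype(np.float32)*1000);print("rail",r,cv2.boxPoints(r).round(1).tolist())
c=calibration("scene");p=np.load("pics/scene0.npz")["p"]; hsv=cv2.cvtColor(p,cv2.COLOR_RGB2HSV)
roi=np.zeros(p.shape[:2],np.uint8); roi[195:285,215:350]=255
red=big((0,150,90),(6,255,255))|big((174,150,90),(180,255,255)); org=big((10,120,120),(28,255,255))
pts=np.argwhere(red>0)[:,::-1];print("scene red",ray(pts,c,.137).mean(0))
E
```

```text
red 52 [ 0.5977 -0.1258] ((597.702880859375, -125.839111328125), (15.468304634094238, 15.758879661560059), 88.40606689453125)
[[589.5999755859375, -133.39999389648438], [605.4000244140625, -133.8000030517578], [605.7999877929688, -118.30000305175781], [590.0, -117.9000015258789]]
org 785 [ 0.5845 -0.0464] ((584.7347412109375, -46.79438018798828), (34.4708251953125, 120.37960815429688), 9.103099822998047)
[[558.2000122070312, 9.899999618530273], [577.2000122070312, -109.0], [611.2999877929688, -103.5], [592.2000122070312, 15.399999618530273]]
(np.float32(98.95623), np.float32(0.58446604), np.float32(-0.04642005))
blue 1434 [0.5752 0.0046] ((554.83447265625, -16.9493408203125), (121.62470245361328, 321.025146484375), 7.321334362030029)
[[474.1000061035156, 134.5], [515.0, -183.89999389648438], [635.5999755859375, -168.39999389648438], [594.7000122070312, 150.0]]
(np.float32(94.95273), np.float32(0.56902874), np.float32(-0.007052752))
rail ((583.4590454101562, -32.13792419433594), (78.52436828613281, 362.8440856933594), 8.487160682678223) [[517.9000244140625, 141.5], [571.4000244140625, -217.39999389648438], [649.0999755859375, -205.8000030517578], [595.5, 153.10000610351562]]
scene red [ 0.59791373 -0.12122473  0.137     ]
```

Emit:
move_arm(commands=[[[0, 0, 0, -0.144], [0, 0, 0, -0.144], [0, 0, 0, -0.144], [0, 0, 0, -0.144], [0, 0, 0, -0.144]]], jaw=0)

```text
clock: 0.6
tool_pos: [0.1876, -0.6481, 0.226]
orientation: [-36.8, 89.9, 110.9]
force: [-0.2, 0.5, -0.5]
opening: 0.0535
```

Emit:
move_arm(commands=[[[0, 0, 0, -0.144], [0, 0, 0, -0.144], [0, 0, 0, -0.144], [0, 0, 0, -0.144], [0, 0, 0, -0.147], [0, 0, 0, 0]]])

```text
clock: 1.2
tool_pos: [0.1876, -0.6481, 0.226]
orientation: [-76.1, 89.9, 112.9]
force: [1.1, -0.1, -0.9]
opening: 0.0052
```

Emit:
move_arm(commands=[[[0, -1.0, -1.2, 0], [0, -2.0, -2.4, 0], [0, -2.0, -2.4, 0], [0, -2.0, -2.4, 0], [0, -2.0, -2.4, 0], [0, -2.0, -2.4, 0], [0, -2.0, -2.4, 0], [0, -2.0, -2.4, 0]]])

```text
clock: 2.0
tool_pos: [0.3434, -0.4708, 0.2266]
orientation: [-176.2, 90.0, 12.4]
force: [0.7, 0.0, -0.6]
opening: 0.0005
```

Emit:
move_arm(commands=[[[0, -2.0, -2.4, 0], [0, -2.0, -2.4, 0], [0, -2.0, -2.4, 0], [0, -2.0, -2.4, 0], [0, -2.0, -2.4, 0], [0, -2.0, -2.4, 0], [0, -2.0, -2.4, 0], [0, -2.0, -2.4, 0]]])

```text
clock: 2.8
tool_pos: [0.5083, -0.2832, 0.2266]
orientation: [-137.4, 90.0, 51.2]
force: [-0.6, -1.9, 0.6]
opening: 0.0003
```

Emit:
move_arm(commands=[[[0, -2.0, -2.4, 0], [0, -2.0, -2.4, 0], [0, -2.0, -2.4, 0], [0, -1.8, -2.4, 0], [0, -1.0, -1.2, 0], [0, 0, 0, 0], [0, 0, 0, 0]]])

```text
clock: 3.5
tool_pos: [0.6005, -0.1811, 0.2263]
orientation: [-13.0, 90.0, 175.7]
force: [-0.3, -0.4, 0.1]
opening: 0.0004
```

```bash
python3 - <<'E'
from h import *
from scipy.spatial.transform import Rotation as R
o=get_obs(); p,d=snapshot("wrist"); c=calibration("wrist")
print(o["tool_pos"],o["orientation"],o["opening"],o["force"])
T=np.eye(4);T[:3,:3]=R.from_euler("xyz",o["orientation"],degrees=True).as_matrix();T[:3,3]=o["tool_pos"];T=T@c["tool_from_camera"]
cv2.imwrite("pics/w1.png",p[...,::-1]); np.savez("pics/w1.npz",p=p,d=d,T=T)
hsv=cv2.cvtColor(p,cv2.COLOR_RGB2HSV)
for n,m,z in(("red",cv2.inRange(hsv,(0,150,90),(6,255,255))|cv2.inRange(hsv,(174,150,90),(180,255,255)),.139),("org",cv2.inRange(hsv,(10,120,120),(28,255,255)),.112)):
    m=cv2.morphologyEx(m,cv2.MORPH_CLOSE,np.ones((9,9)))
    k=max(cv2.findContours(m,0,2)[0],key=cv2.contourArea)[:,0]; P=ray(k,c,z,T)[:,:2]
    print(n,k.min(0),k.max(0),cv2.minAreaRect((P*1000).astype(np.float32)))
E
```

```text
[ 0.60050941 -0.18113191  0.22629336] [-13.04638692  89.95723704 175.71803138] 0.0003999833633117602 [-0.34486577 -0.3914277   0.09525975]Traceback (most recent call last):
  File "<stdin>", line 10, in <module>
ValueError: max() iterable argument is empty
```

View pics/w1.png

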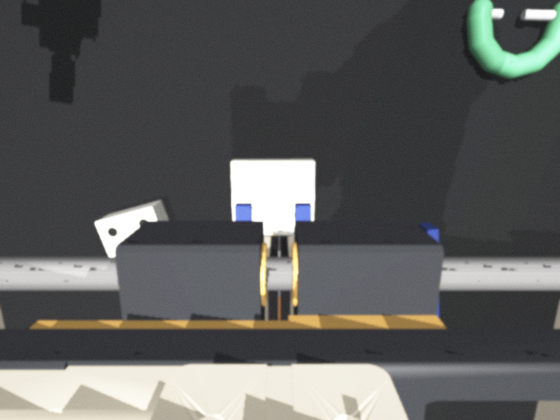

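The wrist view shows the closed fingers (bottom), and the rail's open end at (231–315, 160) with the two guide ends at (243,212) and (303,212).

```bash
python3 - <<'E'
from h import *
z=np.load("pics/w1.npz");p,d,T=z["p"],z["d"],z["T"];c=calibration("wrist")
print(d[165:200:10,272], d[210,243],d[210,303])
g=cv2.cvtColor(p,cv2.COLOR_RGB2GRAY);L=[];Rr=[]
for v in range(166,200,3):
    u=np.where(g[v,220:330]>150)[0]+220; L.append((u.min()-.5,v));Rr.append((u.max()+.5,v))
A=ray(L,c,.092,T);B=ray(Rr,c,.092,T)
M=(A+B)/2; ml=line(M); print("edges",line(A),line(B),"mid",ml,"width",np.linalg.norm(A-B,axis=1).mean())
hsv=cv2.cvtColor(p,cv2.COLOR_RGB2HSV);b=cv2.inRange(hsv,(110,120,60),(130,255,255))
for v in(210,215): 
    u=np.where(b[v,225:325]>0)[0]+225; a=u[u<273];e=u[u>273]; print(v,a.min(),a.max(),e.min(),e.max(),ray([((a.max()+e.min())/2,v)],c,.102,T))
print("col edge", ray([(273,160)],c,.092,T)); print("tool",T)
# project to tool
th=np.radians(ml[0]); u=np.array([np.cos(th),np.sin(th)]); o=get_obs()["tool_pos"][:2]
m=np.array(ml[1:]);r=o-m; print("tool offset left of rail axis",u[0]*r[1]-u[1]*r[0], "angle u",ml[0])
E
```

```text
[0.29379198 0.29353803 0.2987029  0.2993227 ] 0.29217517 0.29281086
edges (np.float32(99.01533), np.float32(0.6425109), np.float32(-0.18480764)) (np.float32(98.21899), np.float32(0.5721326), np.float32(-0.19636215)) mid (np.float32(98.922485), np.float32(0.6071363), np.float32(-0.18970174)) width 0.07137901658876411
210 237 249 297 308 [[ 0.60343964 -0.16909667  0.102     ]]
215 237 249 296 308 [[ 0.60321594 -0.16477303  0.102     ]]
col edge [[ 0.60951839 -0.2088299   0.092     ]]
tool [[-9.88493410e-01  1.46717467e-01  3.68070985e-02  6.10341735e-01]
 [-1.51263933e-01 -9.58803346e-01 -2.40448262e-01 -2.45807124e-01]
 [ 1.28093004e-05 -2.43249109e-01  9.69963850e-01  3.84945795e-01]
 [ 0.00000000e+00  0.00000000e+00  0.00000000e+00  1.00000000e+00]]
tool offset left of rail axis 0.005474566182293407 angle u 98.922485
```

Emit:
move_arm(commands=[[[1.5, 0, -0.5, 0], [2, 0, 0, 0], [2, 0, 0, 0], [2, 0, 0, 0], [2, 0, 0, 0], [1.5, 0, 0, 0], [0.6, 0, 0, 0], [0, 0, 0, 0]]])

```text
clock: 4.35
tool_pos: [0.6049, -0.1812, 0.1093]
orientation: [-10.5, 89.9, 178.2]
force: [0.4, -0.7, 0.3]
opening: 0.0003
```

Emit:
move_arm(commands=[[[0, -0.4, 0, 0], [0, -0.4, 0, 0], [0, -0.4, 0, 0], [0, -0.3, 0, 0], [0, -0.2, 0, 0]]])

```text
clock: 4.85
tool_pos: [0.6034, -0.1634, 0.111]
orientation: [174.4, 90.0, 3.3]
force: [0.4, -0.7, 0.5]
opening: 0.0003
```

Emit:
move_arm(commands=[[[0, -0.2, 0, 0], [0, -0.2, 0, 0], [0, -0.2, 0, 0], [0, -0.2, 0, 0], [0, -0.3, 0, 0], [0, -0.3, 0, 0], [0, -0.3, 0, 0], [0, -0.3, 0, 0]]])

```text
clock: 5.65
tool_pos: [0.6005, -0.1453, 0.111]
orientation: [98.4, 89.9, -72.7]
force: [0.6, -6.6, -0.3]
opening: 0.0005
```

Emit:
move_arm(commands=[[[0, -0.3, 0, 0], [0, -0.3, 0, 0], [0, -0.3, 0, 0], [0, -0.3, 0, 0], [0, -0.3, 0, 0], [0, -0.3, 0, 0], [0, -0.3, 0, 0], [0, -0.3, 0, 0]]])

```text
clock: 6.45
tool_pos: [0.5968, -0.1215, 0.1109]
orientation: [97.9, 89.9, -73.3]
force: [1.7, -6.1, 0.8]
opening: 0.0004
```

Emit:
move_arm(commands=[[[0, -0.3, 0, 0], [0, -0.3, 0, 0], [0, -0.3, 0, 0], [0, -0.3, 0, 0], [0, -0.3, 0, 0], [0, -0.3, 0, 0], [0, -0.3, 0, 0], [0, -0.3, 0, 0]]])

```text
clock: 7.25
tool_pos: [0.593, -0.0978, 0.1109]
orientation: [91.7, 89.9, -79.5]
force: [0.8, -6.7, 0.5]
opening: 0.0001
```

Emit:
move_arm(commands=[[[0, -0.3, 0, 0], [0, -0.3, 0, 0], [0, -0.3, 0, 0], [0, -0.3, 0, 0], [0, -0.3, 0, 0], [0, -0.3, 0, 0], [0, -0.3, 0, 0], [0, -0.3, 0, 0]]])

```text
clock: 8.05
tool_pos: [0.5893, -0.0741, 0.1109]
orientation: [86.4, 89.9, -84.8]
force: [1.6, -5.6, -0.1]
opening: 0.0006
```

Remaining about 29 mm by estimate. I continue, slowing down.

Emit:
move_arm(commands=[[[0, -0.3, 0, 0], [0, -0.3, 0, 0], [0, -0.3, 0, 0], [0, -0.3, 0, 0], [0, -0.25, 0, 0], [0, -0.2, 0, 0], [0, -0.2, 0, 0], [0, -0.15, 0, 0]]])

```text
clock: 8.85
tool_pos: [0.5862, -0.0543, 0.1108]
orientation: [81.1, 89.9, -90.1]
force: [1.5, -6.7, 0.5]
opening: 0.0001
```

Emit:
move_arm(commands=[[[0, -0.1, 0, 0], [0, -0.1, 0, 0], [0, -0.1, 0, 0], [0, -0.1, 0, 0]]])

```text
clock: 9.25
tool_pos: [0.5855, -0.0505, 0.1108]
orientation: [80.0, 89.9, -91.2]
force: [1.7, -7.5, 0.3]
opening: 0.0006
```

Emit:
move_arm(commands=[[[0, -0.1, 0, 0], [0, -0.1, 0, 0], [0, -0.1, 0, 0], [0, -0.1, 0, 0]]])

```text
clock: 9.65
tool_pos: [0.5849, -0.0465, 0.1108]
orientation: [78.8, 89.9, -92.3]
force: [0.7, -7.6, 0.3]
opening: 0.0005
```

Emit:
move_arm(commands=[[[0, -0.1, 0, 0], [0, -0.1, 0, 0], [0, -0.1, 0, 0]]])

```text
clock: 9.95
tool_pos: [0.5847, -0.0451, 0.1114]
orientation: [82.6, 89.8, -88.6]
force: [2.2, -19.7, 3.2]
opening: 0.0003
```

Emit:
move_arm(commands=[[[0, -0.05, 0, 0], [0, 0, 0, 0], [0, 0, 0, 0]]])

```text
clock: 10.25
tool_pos: [0.5847, -0.0451, 0.1115]
orientation: [85.8, 89.8, -85.4]
force: [3.0, -18.0, 3.1]
opening: 0.0005
```

```bash
python3 - <<'E'
from h import *
o=get_obs();print(o["tool_pos"],o["force"])
for n,(a,b,e,f) in (("top",(170,240,180,350)),("scene",(195,290,210,350))):
    p,d=snapshot(n); cv2.imwrite(f"pics/{n}2.png",cv2.resize(p[a:b,e:f,::-1],None,fx=4,fy=4,interpolation=cv2.INTER_CUBIC))
E
```

```text
[ 0.5847232  -0.04510304  0.11151121] [  3.0152863  -18.02120685   3.0979009 ]
```

View pics/scene2.png

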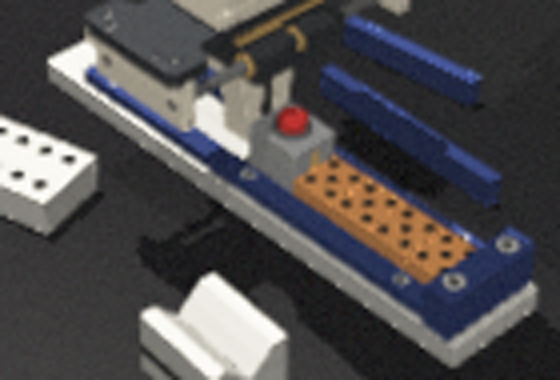

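The scene crop shows the row closed, with block 1 against the stop at (450,260) and the base touching block 4 at (300,170). The force rose from 7 to 19 N at exactly the predicted place. Next I back off, rise, and move over the button.

Emit:
move_arm(commands=[[[0, 0.1, 0, 0], [0, 0.2, 0, 0], [0, 0.4, 0, 0], [0, 0.5, 0, 0], [0, 0.5, 0, 0], [0, 0.3, 0, 0], [0, 0, 0, 0]]])

```text
clock: 11.05
tool_pos: [0.5874, -0.062, 0.1105]
orientation: [-19.7, 90.0, 169.1]
force: [0.5, 0.2, -0.2]
opening: 0.0002
```

Emit:
move_arm(commands=[[[-1, 0, 0, 0], [-1.5, 0, 0, 0], [-1.5, 0, 0, 0], [-1, 0, 0, 0], [0, 0, 0, 0], [0, 0, 0, 0]]])

```text
clock: 11.65
tool_pos: [0.5873, -0.0614, 0.1606]
orientation: [-135.8, 90.0, 53.0]
force: [-0.0, 0.5, 0.4]
opening: 0.0007
```

```bash
python3 - <<'E'
from h import *
p,d=snapshot("top"); c=calibration("top"); hsv=cv2.cvtColor(p,cv2.COLOR_RGB2HSV)
m=cv2.inRange(hsv,(0,150,90),(6,255,255))|cv2.inRange(hsv,(174,150,90),(180,255,255)); m[:150]=0;m[260:]=0;m[:,:180]=0;m[:,360:]=0
q=np.argwhere(m>0)[:,::-1]; print(len(q), ray(q,c,.139).mean(0) if len(q) else '')
cv2.imwrite("pics/top3.png",cv2.resize(p[170:240,180:350,::-1],None,fx=4,fy=4,interpolation=cv2.INTER_CUBIC))
p,d=snapshot("scene"); c=calibration("scene"); hsv=cv2.cvtColor(p,cv2.COLOR_RGB2HSV)
m=cv2.inRange(hsv,(0,150,90),(6,255,255))|cv2.inRange(hsv,(174,150,90),(180,255,255)); m[:190]=0;m[290:]=0;m[:,:210]=0;m[:,350:]=0
q=np.argwhere(m>0)[:,::-1]; print(len(q), ray(q,c,.137).mean(0) if len(q) else '')
print(get_obs()["tool_pos"])
E
```

```text
51 [ 0.58011194 -0.01690793  0.139     ]
36 [ 0.58177349 -0.01253249  0.137     ]
[ 0.58688648 -0.06155358  0.15986819]
```

View pics/top3.png

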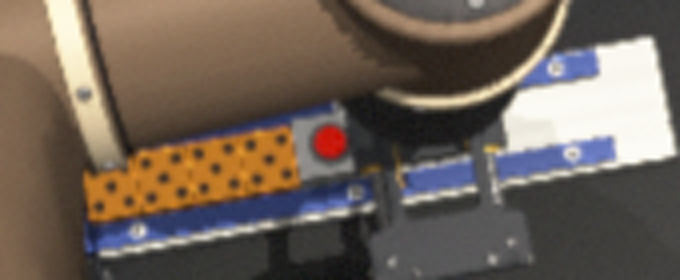

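The top crop shows the row still closed against the base, with the button at (330,142) free. The button is 46 mm ahead of the tool and on its line.

Emit:
move_arm(commands=[[[0, -0.6, 0, 0], [0, -1, 0, 0], [0, -1, 0, 0], [0, -1, 0, 0], [0, -0.7, 0, 0], [0, -0.3, 0, 0], [0, 0, 0, 0], [0, 0, 0, 0]]])

```text
clock: 12.55
tool_pos: [0.5804, -0.0161, 0.1606]
orientation: [131.9, 90.0, -39.2]
force: [-0.2, -0.5, 0.2]
opening: 0.0007
```

Emit:
move_arm(commands=[[[0.5, 0, 0, 0], [0.5, 0, 0, 0], [0.4, 0, 0, 0], [0.3, 0, 0, 0], [0, 0, 0, 0]]])

```text
clock: 13.05
tool_pos: [0.58, -0.0163, 0.1428]
orientation: [4.7, 89.9, -166.4]
force: [-0.1, -0.0, -0.0]
opening: 0.0004
```

Emit:
move_arm(commands=[[[0.1, 0, 0, 0], [0.1, 0, 0, 0], [0.1, 0, 0, 0], [0.1, 0, 0, 0], [0.1, 0, 0, 0]]])

```text
clock: 13.55
tool_pos: [0.5804, -0.0161, 0.1388]
orientation: [160.2, 90.0, -10.9]
force: [-1.4, 0.3, 3.3]
opening: 0.0
```

Emit:
move_arm(commands=[[[0.1, 0, 0, 0], [0.1, 0, 0, 0], [0.1, 0, 0, 0], [0.1, 0, 0, 0]]])

```text
clock: 13.95
tool_pos: [0.5804, -0.0161, 0.1346]
orientation: [179.8, 90.0, 8.6]
force: [-0.3, 1.6, 3.0]
opening: 0.0003
```

Emit:
move_arm(commands=[[[0.1, 0, 0, 0], [0.1, 0, 0, 0], [0.1, 0, 0, 0], [0, 0, 0, 0]]])

```text
clock: 14.35
tool_pos: [0.5809, -0.0162, 0.1341]
orientation: [162.8, 89.9, -8.3]
force: [-7.1, 2.5, 21.8]
opening: 0.0006
```

The button has bottomed out: 22 N at z = 134 mm, as expected. I lift off and check.

Emit:
move_arm(commands=[[[-0.1, 0, 0, 0], [-0.2, 0, 0, 0], [-0.5, 0, 0, 0], [-1, 0, 0, 0], [-2, 0, 0, 0], [-2, 0, 0, 0], [-2, 0, 0, 0], [-2, 0, 0, 0]]])

```text
clock: 15.15
tool_pos: [0.5804, -0.0162, 0.2308]
orientation: [163.8, 90.0, -7.3]
force: [0.6, -0.2, -0.9]
opening: 0.0001
```

Emit:
move_arm(commands=[[[-2, 2, 0, 0], [-2, 3, 0, 0], [-1, 3, 0, 0], [0, 3, 0, 0], [0, 3, 0, 0], [0, 2, 0, 0], [0, 0, 0, 0], [0, 0, 0, 0]]])

```text
clock: 15.95
tool_pos: [0.6048, -0.1746, 0.2795]
orientation: [-25.5, 90.0, 163.3]
force: [-0.5, 0.3, 0.2]
opening: 0.0002
```

```bash
python3 - <<'E'
from h import *
print(get_obs()["tool_pos"],get_obs()["force"])
p,d=snapshot("scene");q,e=snapshot("top")
a=cv2.resize(p[195:290,210:350,::-1],(560,380),interpolation=cv2.INTER_CUBIC);b=cv2.resize(q[180:240,180:320,::-1],(560,240)[:2],interpolation=cv2.INTER_CUBIC)
cv2.imwrite("pics/f.png",np.vstack([a,b[:220]]))
E
```

```text
[ 0.60479722 -0.17462126  0.27953804] [-0.52516004  0.30127857  0.24621232]
```

View pics/f.png

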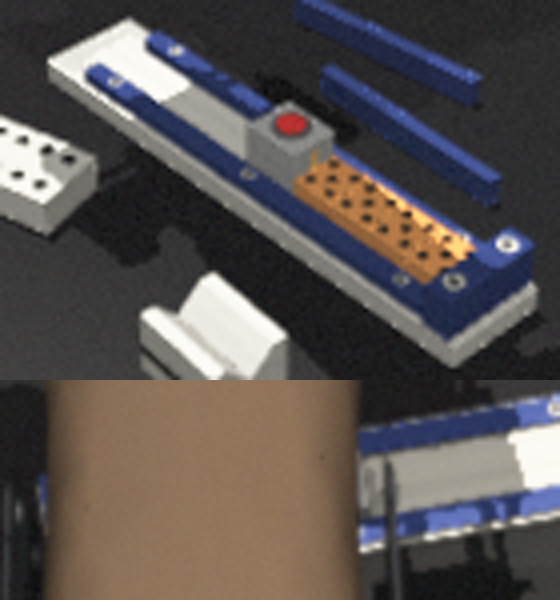

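The scene crop shows the button flush in its collar at (292,124). The row is still closed up to the stop and the neighbouring tools are in place. I hand in.

```bash
python3 -c "
from plant import *
print(close_job())"
```

```text
the job is handed in; nothing more can be done
None
```

I pushed the row home with the closed fingertips on the rear of the magnetic base, then pressed the red button fully in, and handed the job in at about 16 s.

- **Row:** The push took about 6–8 N and rose to 18–20 N at the predicted home position. After the push, the scene and top crops showed the row closed, and the scene crop showed block 1 against the end stop.
- **Button:** It moved at about 3 N and bottomed out at 22 N with the tip at z = 134.1 mm; the expected height was 134 mm. The press also showed about 7 N of sideways force across the rail.
- **Final check:** The scene view showed the button low in its collar and the row still closed against the stop. The V-block, setup block and both parallels were where they started. The arm was clear, with wrist force near zero.
- **What the checks did not cover:** In the last top view the arm hid the row, so only the scene view confirms the final state. The dial indicator, micrometer and cylinder square were outside the final crop, but the arm did not go near them.

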